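Unlid the carton in the hold-down fixture

ROBOT

A 6-joint arm with a two-finger parallel gripper is mounted at the origin on the work surface. World frame = base frame: x ahead of the robot, y to its left, z up, the work surface at z = 0. Lengths are in m, angles in rad, forces in N, time in s.
With the tool pointing down it reaches from about 0.275 to 0.825 m from the base axis. Payload 5.2 kg.
Tool frame: the origin (TCP) lies between the finger pads; the fingertips stand 25 mm ahead of it and the grasp point (between the pads) lies 6 mm ahead of it (arm.tips_ahead is the distance from the TCP to the fingertips, in m); z points along the fingers, y is the direction in which the jaws open and shut (so a half turn about z gives the same grasp; the last joint's range is limited). The gripper opens to 93 mm and grips with 3 to 60 N. Pads are 15 mm wide; open, the fingers measure 128 mm over their backs; the gripper's body (75 mm by 188 mm) begins 65 mm behind the grasp point.
Start: joints at [0.897, 0.259, 1.535, -0, 1.348, -0.203], TCP at [0.249, 0.49, 0.244] pointing down, gripper open.
Joint ranges: [-3.14, 3.14], [-0.91, 2.08], [0.19, 2.58], [-1.22, 4.36], [0.22, 2.71], [-3.12, 3.12]. Speed limits (rad/s): [2.57, 2.57, 3.14, 3.14, 3.14, 3.14].

INTERFACE

Orientations are given as a unit quaternion [w, x, y, z].
In Python, from station import arm gives the robot as it stands.
- The arm moves only by the tool carry_out, never from a script. Its argument "motion" is a list of rows, each an object of numbers: "x", "y", "z": the shift along the tool's x, y, z in cm; "ax", "ay", "az": the turn, a rotation vector about the tool's x, y, z in rad; "jaw": the opening, from -1 (shut) to 1 (fully open). A call has 1 to 5 rows; each row is the pose to reach, as a shift and turn from the pose measured when the call began, along the tool's axes at that moment; what a row does not reach only later rows make up. A row lasts 1/10 s, in which the tool goes at most 50 mm and 8.59 degrees, less where a joint would pass 70% of its speed; a pose out of reach is approached as far as the arm can. A call with a gripper value outside its range is refused whole. The fingers move at their own pace and stop on an object; the grip force is fixed at half the most. Time passes only in rows, so rows that repeat a pose let the fingers close. It gives the time, the measured TCP pose, the force and the opening at its end, in the units of the state.
- arm.read_state(): the state, without advancing time (a new reading comes with each control period).
- arm.capture(name): name is "scene" or "top" or "wrist"; returns a dict with "frame" (420x560x3 uint8, blue, green, red), "fx", "fy", "cx", "cy" (pixels), "k1" (the pictures are not rectified: a ray, as slopes to the right and down, at radius r is drawn at 1 + k1 r^2 times it, then the intrinsics apply), "T" (4x4, takes a point from camera to world coordinates). Camera axes: x right, y up, looking along -z (the intrinsics and any distortion apply to the point x, -y, -z); pixel columns grow to the right and rows downward; lengths in m; the calibration is good to about 2 mm. A picture is of the moment at which its call begins. There is no depth.
- arm.job_done(): hands the job in, once; it reports no verdict.
The state is a dict: "t": time; "joints": joint angles; "dq": joint speeds; "effort": joint torques, N m; "ee_pos": TCP position; "tcp_rot": TCP orientation; "wrist_force": force on the tool from outside, world axes, zero at the start; "wrist_torque": the same for the moment, N m; "finger_gap": finger opening in m.
Only numpy, scipy, OpenCV 4.12 (cv2) and the standard library are available. Lean on these libraries where they do the work, as an engineer would, in place of code of your own. Each camera call takes 0.05 s, during which the arm holds its last target.

TASK

Open the presentation carton that stands in the white hold-down fixture: push the fixture's fork fully home by its black handle so that it holds the carton's foot down, then draw the tight lid straight up off the carton, leaving the base in its nest. Stand the lid, mouth down as it came off, on the floor of the tan tray in the space free of bottles, and let it go once it stands there, not dropping it; leave the fork home.

Things in the scene. Friction and masses are not known exactly. Their poses are not given: they have to be found in the camera images.
- lid: Square lid of brown card on the carton in the fixture (not the like closed carton outside it): 54 x 54 mm, 82 mm tall, stiff 3 mm walls, open below, 60 g. Origin: centre of its open underside; z to its closed top; x, y square to its sides. Starts fully on, top 102 mm above the bench. It takes 8 to 14 N to draw off over 60 mm (grip it with 25 N); an unheld base comes up with it.
- base: The carton's base, 0.2 kg: brown foot 90 x 90 x 14 mm, paper neck 45 mm square up to 74 mm above the foot's underside, in it a bedded dropper bottle up to 89 mm. Origin: centre of the foot's underside, in a fixed nest 6 mm above the bench. Its x axis is the way the fork is pushed home. The fixture's side rails stand 57 mm either side of that axis, 32 mm above the bench.
- fork (a joint): How far (m) the flat steel fork has been slid level along the base's +x: it starts withdrawn at 0 to 0.01 and stops fully home at 0.070. It takes 2 to 5 N and stays where left. Its two prongs pass either side of the lid, over the carton's foot, 22 to 30 mm above the bench.
- fork_grip (a point): Point on the axis of the fork's handle, a black upright post 18 x 18 mm whose top is about 86 mm above the bench; this point is 70 mm above the bench and moves with the fork. Its x axis is the direction in which to push. With the fork home it lies 85 mm behind (-x of) the lid's centre.
- tray: Tan tray fixed on the bench, 340 mm (its x) by 240 mm (its y), floor 5 mm thick, rim 14 mm high and 8 mm wide. Origin: centre of its underside. Blue dropper bottles (28 mm across, 84 mm tall) stand on its far part, from 55 mm ahead (+x) of its centre on; the part at -x of the centre is free.
There are look-alikes about, which are no part of the job. Leave any green look-alike of the base alone.

How it is judged:
On the way, in this order (a step that is already met when the one before it is completed fails the run):
1. the fork is home (within 12 mm) with the lid still on (value of joint fork above 0.058 m and z of lid in the frame of base below 0.022 m), for 0.2 s.
2. the lid has been drawn straight up clear of the neck, above the base, which is still held down (z of lid in the frame of base above 0.085 m and horizontal distance between lid and base below 0.04 m and value of joint fork above 0.056 m and distance of base from where it was at the start of the episode below 0.02 m and angle between base's own z axis and vertical below 0.12 rad), for 0.05 s.
At the end, for the whole second after the job is handed in: The lid stands mouth down (within 10 degrees), flat on the tray's floor inside its rim (underside within 6 mm of the floor), at rest and released; the fork is still home (within 14 mm) and the base is upright (within 7 degrees) within 20 mm of where it began (value of joint fork above 0.056 m and distance of base from where it was at the start of the episode below 0.02 m and angle between base's own z axis and vertical below 0.12 rad and angle between lid's own z axis and vertical below 0.17 rad and z of lid in the frame of tray below 0.011 m and x of lid in the frame of tray between -0.14 and 0.14 m and y of lid in the frame of tray between -0.092 and 0.092 m and linear speed of lid below 0.02 m/s); the robot touches nothing.
It fails at once if the carton's base is lifted or dragged more than 25 mm out of its place (distance of base from where it was at the start of the episode above 0.025 m).
It fails at once if the lid is dropped or thrown (moves faster than 0.8 m/s out of the fingers' grip) (linear speed of lid above 0.8 m/s and contact force between the fingers and lid below 0.1 N).
It also fails if it takes over 56 s, if anything falls off the work surface, if the arm or the gripper's body presses on something with over 40 N, if the wrist force passes 120 N, or if a joint passes its speed limit or range.

## Working session

There is one attempt and no reset: what is moved stays moved. The work goes in short steps, Python scripts to look and compute and a tool call to move; the robot and the scene stay as the last step left them, time stands still between calls to the robot, and variables do not carry over. Pictures are saved under pics/ and viewed, and the job is handed in when it is done.

Besides the shell and the picture viewer there is one more tool, called after "Call:" by a JSON object that holds its "op" and its "data", one argument or row to a line. carry_out: Moves the arm, as the interface text tells. Its arguments: {"type":"object","properties":{"motion":{"type":"array"}},"required":["motion"]}

```bash
mkdir -p pics; ls; python3 - <<'E'
from station import arm
import cv2
s=arm.read_state();print({k:s[k] for k in('t','ee_pos','tcp_rot','finger_gap')})
for n in('scene','top'):
    c=arm.capture(n);cv2.imwrite(f'pics/{n}0.png',c['frame']);print(n,c['fx'],c['k1'],c['T'])
E
```

```text
pics
{'t': 0.0, 'ee_pos': array([0.24915857, 0.48979041, 0.24283281]), 'tcp_rot': array([-3.61813604e-04,  2.33224985e-01,  9.72422396e-01, -8.11243500e-04]), 'finger_gap': 0.09314198442775806}
scene 407.33171468899707 0.03256592997018957 [[ 0.8593498  -0.39894076  0.31994405  0.86195812]
 [ 0.51126304  0.65638317 -0.55477133 -0.50832541]
 [ 0.01131501  0.6403182   0.76802642  0.85952666]
 [ 0.          0.          0.          1.        ]]
top 516.3678577226091 -0.1493724877171538 [[ 0.02611322  0.98872228 -0.14746645  0.37869748]
 [-0.99960081  0.02741753  0.00681872  0.06949291]
 [ 0.01078499  0.14722953  0.98904355  1.12353912]
 [ 0.          0.          0.          1.        ]]
```

View pics/scene0.png

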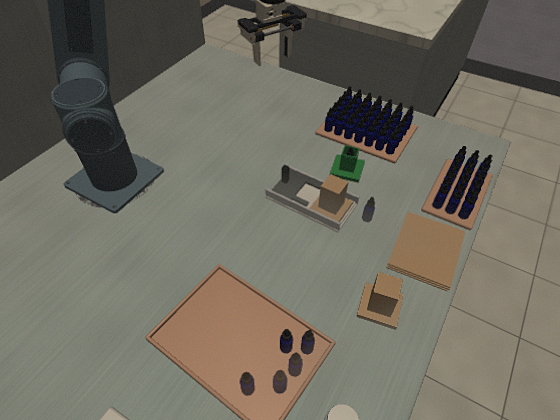

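View pics/top0.png

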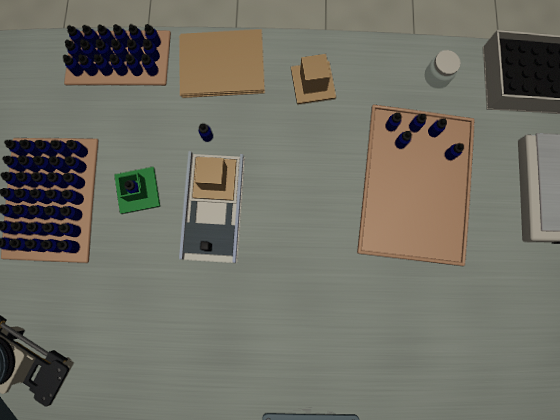

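The images show these candidates in the top view:
- The carton in the fixture is at (210,172), and this is the one I want.
- A like carton outside the fixture is at (315,75).
- The green look-alike base is at (130,187).
- The black handle is at (206,246).
- The tray is at (415,185), with its bottles at the far edge.

Next is a close crop of the fixture.

```bash
python3 - <<'E'
import cv2
a=cv2.imread('pics/top0.png');cv2.imwrite('pics/topc.png',cv2.resize(a[140:270,170:255],None,fx=4.6,fy=4.6,interpolation=cv2.INTER_CUBIC))
a=cv2.imread('pics/scene0.png');cv2.imwrite('pics/scc.png',cv2.resize(a[150:240,255:385],None,fx=6,fy=6,interpolation=cv2.INTER_CUBIC))
E
```

```text
(no output)
```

View pics/topc.png

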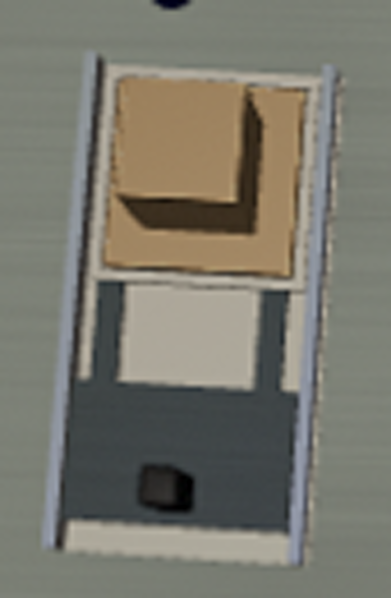

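View pics/scc.png

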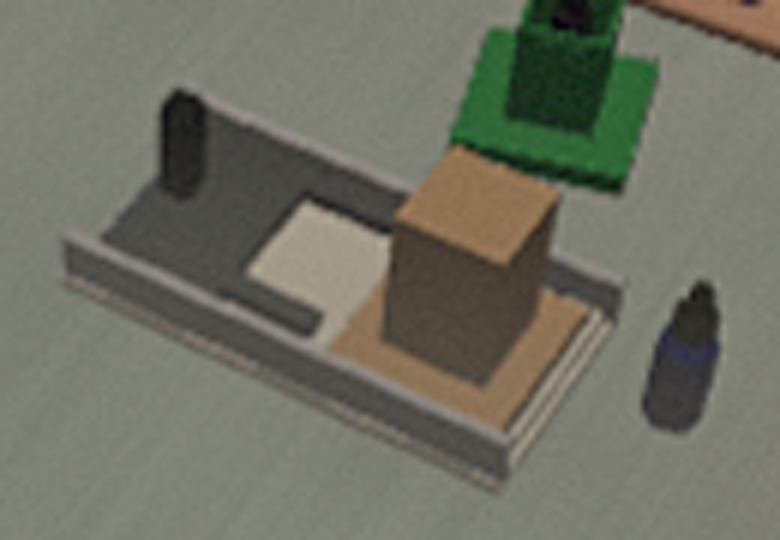

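```bash
cat > h.py <<'E'
import numpy as np,cv2,json
from station import arm
def cal(name):
    c=arm.capture(name);return c
def pix2w(c,px,z):
    px=np.asarray(px,float).reshape(-1,1,2)
    K=np.array([[c['fx'],0,c['cx']],[0,c['fy'],c['cy']],[0,0,1]])
    n=cv2.undistortPoints(px,K,np.array([c['k1'],0,0,0,0])).reshape(-1,2)
    d=np.c_[n[:,0],-n[:,1],-np.ones(len(n))]@c['T'][:3,:3].T
    o=c['T'][:3,3]; return o+d*((z-o[2])/d[:,2])[:,None]
def w2pix(c,P):
    q=(np.asarray(P,float).reshape(-1,3)-c['T'][:3,3])@c['T'][:3,:3]
    x=q[:,0]/-q[:,2];y=-q[:,1]/-q[:,2];f=1+c['k1']*(x*x+y*y)
    return np.c_[c['cx']+c['fx']*x*f,c['cy']+c['fy']*y*f]
def uncrop(p,s,ox,oy): return (np.asarray(p,float)+.5)/s-.5+np.array([ox,oy])
E
python3 - <<'E'
from h import *
np.set_printoptions(precision=4,suppress=True)
c=cal('top');u=lambda p:uncrop(p,4.6,170,140)
def sh(n,p,z):
    w=pix2w(c,u(p),z);print(n,w[:,:2].tolist().__repr__() if 0 else w[:,:2].round(4).tolist());return w
l=sh('lid',[(120,75),(247,82),(237,202),(117,195)],.102);print(l.mean(0),np.linalg.norm(np.diff(l,axis=0),axis=1))
r=sh('railL',[(92,52),(48,548)],.032);q=sh('railR',[(330,66),(296,563)],.032)
for a in(r,q):print(np.degrees(np.arctan2(*(a[0]-a[1])[[1,0]])))
f=sh('foot',[(118,75),(303,88),(290,275),(105,262)],.020);print(f.mean(0),np.linalg.norm(np.diff(f,axis=0),axis=1))
sh('handle',[(158,484)],.086)
t=pix2w(c,[(373,107),(473,119),(465,265),(358,254)],.014);print(t,t.mean(0))
c=cal('scene');u=lambda p:uncrop(p,6,255,150)
l=sh('lidS',[(456,146),(558,190),(505,264),(394,214)],.102);print(l.mean(0))
sh('handleS',[(183,100)],.086)
E
```

```text
lid [[0.632, 0.2485], [0.6301, 0.1919], [0.576, 0.1938], [0.5778, 0.2468]]
[0.604  0.2203 0.102 ] [0.0567 0.0542 0.0531]
railL [[0.6602, 0.2749], [0.4253, 0.2826]]
railR [[0.6562, 0.1613], [0.422, 0.1679]]
-1.899077814450311
-1.6007464519003773
foot [[0.6523, 0.2639], [0.6481, 0.1748], [0.5575, 0.1771], [0.5613, 0.2651]]
[0.6048 0.2202 0.02  ] [0.0892 0.0906 0.088 ]
handle [[0.4525, 0.2249]]
[[ 0.7794 -0.13    0.014 ]
 [ 0.7613 -0.3633  0.014 ]
 [ 0.4275 -0.3342  0.014 ]
 [ 0.4468 -0.0968  0.014 ]] [ 0.6038 -0.2311  0.014 ]
lidS [[0.5802, 0.2519], [0.6309, 0.2501], [0.6303, 0.1973], [0.576, 0.1994]]
[0.6044 0.2247 0.102 ]
handleS [[0.4524, 0.2296]]
```

```bash
cat >> h.py <<'E'
from scipy.spatial.transform import Rotation as R
def go(pos,ydeg):
    s=arm.read_state();q=s['tcp_rot'];r0=R.from_quat([q[1],q[2],q[3],q[0]])
    y=np.array([np.cos(np.radians(ydeg)),np.sin(np.radians(ydeg)),0]);z=np.array([0,0,-1.]);x=np.cross(y,z)
    r1=R.from_matrix(np.c_[x,y,z]);d=r0.inv().apply(np.array(pos)-s['ee_pos'])*100
    print('shift cm',d.round(2),'rot',(r0.inv()*r1).as_rotvec().round(3),'F',s['wrist_force'].round(1),'t',s['t'],'at',s['ee_pos'].round(4))
E
python3 -c "
from h import *
go([.400,.228,.20],88.2)"
```

```text
shift cm [-25.32 -16.5    4.33] rot [-0.001 -0.    -0.439] F [-0.6 -0.2  0.7] t 0.2 at [0.2493 0.4899 0.2432]
```

Call:
{"op": "carry_out", "data": {
  "motion": [
    {"x": -4, "y": -2.6, "z": 0, "az": -0.08, "jaw": -1},
    {"x": -8, "y": -5.2, "z": 0.5, "az": -0.16, "jaw": -1},
    {"x": -12, "y": -7.8, "z": 1, "az": -0.24, "jaw": -1},
    {"x": -16, "y": -10.4, "z": 1.5, "az": -0.32, "jaw": -1},
    {"x": -20, "y": -13, "z": 2, "az": -0.4, "jaw": -1}
  ]
}}

```text
invalid input at $.motion[0]: expected keys x, y, z, ax, ay, az, jaw
```

```bash
python3 -c "
from h import *
go([.400,.228,.12],88.2)"
```

```text
shift cm [-25.32 -16.49  12.33] rot [-0.001 -0.    -0.439] F [-0.6 -0.2  0.7] t 0.2 at [0.2493 0.4899 0.2432]
```

Call:
{"op": "carry_out", "data": {
  "motion": [
    {"x": -4, "y": -2.6, "z": 0, "ax": 0, "ay": 0, "az": -0.08, "jaw": -1},
    {"x": -8, "y": -5.2, "z": 0.5, "ax": 0, "ay": 0, "az": -0.16, "jaw": -1},
    {"x": -12, "y": -7.8, "z": 1, "ax": 0, "ay": 0, "az": -0.24, "jaw": -1},
    {"x": -16, "y": -10.4, "z": 1.5, "ax": 0, "ay": 0, "az": -0.32, "jaw": -1},
    {"x": -20, "y": -13, "z": 2, "ax": 0, "ay": 0, "az": -0.4, "jaw": -1}
  ]
}}

```text
t: 0.7
ee_pos: [0.369, 0.2817, 0.2231]
tcp_rot: [-0.0, 0.033, 0.999, -0.0]
wrist_force: [1.1, 0.4, 0.4]
finger_gap: 0.0575
```

```bash
python3 -c "
from h import *
go([.400,.228,.12],88.2)"
```

```text
shift cm [-3.46 -5.15 10.31] rot [-0.001 -0.    -0.036] F [1.1 0.4 0.4] t 0.7 at [0.369  0.2817 0.2231]
```

Call:
{"op": "carry_out", "data": {
  "motion": [
    {"x": -1.7, "y": -2.5, "z": 2, "ax": 0, "ay": 0, "az": -0.036, "jaw": -1},
    {"x": -3.4, "y": -5.1, "z": 5, "ax": 0, "ay": 0, "az": -0.036, "jaw": -1},
    {"x": -3.4, "y": -5.1, "z": 8, "ax": 0, "ay": 0, "az": -0.036, "jaw": -1},
    {"x": -3.4, "y": -5.1, "z": 10.3, "ax": 0, "ay": 0, "az": -0.036, "jaw": -1},
    {"x": -3.4, "y": -5.1, "z": 10.3, "ax": 0, "ay": 0, "az": -0.036, "jaw": -1}
  ]
}}

```text
t: 1.2
ee_pos: [0.3973, 0.2274, 0.1174]
tcp_rot: [-0.003, 0.016, 1.0, -0.001]
wrist_force: [-0.0, -0.5, 0.5]
finger_gap: 0.0181
```

```bash
python3 -c "
from h import *
cv2.imwrite('pics/w1.png',cal('wrist')['frame'])
c=cal('top')['frame'][130:290,150:280];cv2.imwrite('pics/t1.png',cv2.resize(c,None,fx=3.7,fy=3.7))
go([.410,.228,.072],88.2)"
```

```text
shift cm [-1.07 -0.01  4.83] rot [-0.001 -0.001  0.001] F [1.6 0.1 0. ] t 1.3 at [0.3994 0.2285 0.1203]
```

View pics/w1.png

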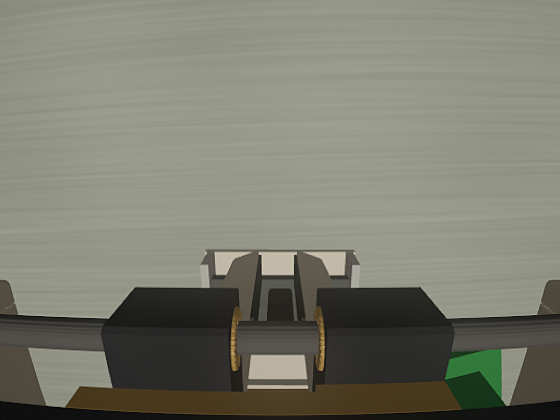

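View pics/t1.png

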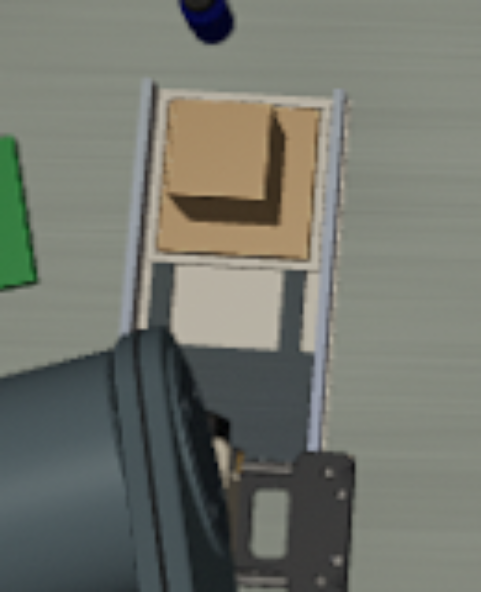

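The wrist view shows the handle (280,300) centred between the fingers (about 245 to 315), and the fork is still withdrawn. I'll lower the fingers, finish shutting them, then push.

Call:
{"op": "carry_out", "data": {
  "motion": [
    {"x": -0.3, "y": 0, "z": 1.6, "ax": 0, "ay": 0, "az": 0, "jaw": -1},
    {"x": -0.6, "y": 0, "z": 3.2, "ax": 0, "ay": 0, "az": 0, "jaw": -1},
    {"x": -1, "y": 0, "z": 4.8, "ax": 0, "ay": 0, "az": 0, "jaw": -1},
    {"x": -1, "y": 0, "z": 4.8, "ax": 0, "ay": 0, "az": 0, "jaw": -1},
    {"x": -1, "y": 0, "z": 4.8, "ax": 0, "ay": 0, "az": 0, "jaw": -1}
  ]
}}

```text
t: 1.8
ee_pos: [0.41, 0.2287, 0.0735]
tcp_rot: [0.0, 0.015, 1.0, -0.0]
wrist_force: [0.0, -0.3, 0.4]
finger_gap: 0.0004
```

Call:
{"op": "carry_out", "data": {
  "motion": [
    {"x": -0.6, "y": 0, "z": 0, "ax": 0, "ay": 0, "az": 0, "jaw": -1},
    {"x": -1.2, "y": 0, "z": 0, "ax": 0, "ay": 0, "az": 0, "jaw": -1},
    {"x": -1.8, "y": 0, "z": 0, "ax": 0, "ay": 0, "az": 0, "jaw": -1},
    {"x": -2.4, "y": 0, "z": 0, "ax": 0, "ay": 0, "az": 0, "jaw": -1},
    {"x": -3, "y": 0, "z": 0, "ax": 0, "ay": 0, "az": 0, "jaw": -1}
  ]
}}

```text
t: 2.3
ee_pos: [0.4399, 0.2277, 0.0735]
tcp_rot: [-0.0, 0.015, 1.0, -0.0]
wrist_force: [-2.6, -0.3, 2.1]
finger_gap: 0.0002
```

Call:
{"op": "carry_out", "data": {
  "motion": [
    {"x": -0.5, "y": 0, "z": 0, "ax": 0, "ay": 0, "az": 0, "jaw": -1},
    {"x": -1, "y": 0, "z": 0, "ax": 0, "ay": 0, "az": 0, "jaw": -1},
    {"x": -1.5, "y": 0, "z": 0, "ax": 0, "ay": 0, "az": 0, "jaw": -1},
    {"x": -2, "y": 0, "z": 0, "ax": 0, "ay": 0, "az": 0, "jaw": -1},
    {"x": -2.5, "y": 0, "z": 0, "ax": 0, "ay": 0, "az": 0, "jaw": -1}
  ]
}}

```text
t: 2.8
ee_pos: [0.4652, 0.2269, 0.0734]
tcp_rot: [-0.001, 0.015, 1.0, -0.0]
wrist_force: [-2.4, 0.7, 1.7]
finger_gap: 0.0004
```

```bash
python3 -c "
from h import *
cv2.imwrite('pics/w2.png',cal('wrist')['frame'])
c=cal('scene')['frame'][140:240,240:390];cv2.imwrite('pics/s2.png',cv2.resize(c,None,fx=5,fy=5))
go([.503,.2245,.072],88.2)"
```

```text
shift cm [-3.7  -0.12  0.15] rot [-0.001  0.     0.001] F [-0.3  0.4  0.8] t 2.9 at [0.4661 0.2268 0.0735]
```

View pics/s2.png

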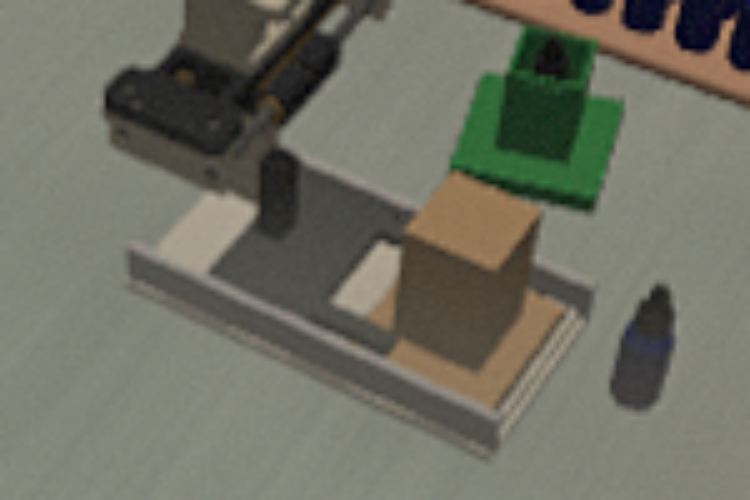

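The fork is sliding: the handle at crop (280,195) has moved toward the carton, which stays put. I'll keep pushing.

Call:
{"op": "carry_out", "data": {
  "motion": [
    {"x": -0.6, "y": 0, "z": 0, "ax": 0, "ay": 0, "az": 0, "jaw": -1},
    {"x": -1.2, "y": 0, "z": 0, "ax": 0, "ay": 0, "az": 0, "jaw": -1},
    {"x": -1.8, "y": 0, "z": 0, "ax": 0, "ay": 0, "az": 0, "jaw": -1},
    {"x": -2.4, "y": 0, "z": 0, "ax": 0, "ay": 0, "az": 0, "jaw": -1},
    {"x": -3, "y": 0, "z": 0, "ax": 0, "ay": 0, "az": 0, "jaw": -1}
  ]
}}

```text
t: 3.4
ee_pos: [0.4964, 0.2258, 0.0733]
tcp_rot: [-0.0, 0.015, 1.0, -0.0]
wrist_force: [-2.2, -0.8, 0.8]
finger_gap: 0.0005
```

Call:
{"op": "carry_out", "data": {
  "motion": [
    {"x": -0.2, "y": 0, "z": 0, "ax": 0, "ay": 0, "az": 0, "jaw": -1},
    {"x": -0.4, "y": 0, "z": 0, "ax": 0, "ay": 0, "az": 0, "jaw": -1},
    {"x": -0.6, "y": 0, "z": 0, "ax": 0, "ay": 0, "az": 0, "jaw": -1}
  ]
}}

```text
t: 3.7
ee_pos: [0.4994, 0.2257, 0.0733]
tcp_rot: [-0.003, 0.015, 1.0, -0.001]
wrist_force: [-15.6, 0.4, 12.3]
finger_gap: 0.0006
```

The force jumped to about 16 N at x=0.499, so the fork is at its stop. I'll back off, rise, and look.

Call:
{"op": "carry_out", "data": {
  "motion": [
    {"x": 0.6, "y": 0, "z": 0, "ax": 0, "ay": 0, "az": 0, "jaw": -1},
    {"x": 2, "y": 0, "z": 0, "ax": 0, "ay": 0, "az": 0, "jaw": -1},
    {"x": 2, "y": 0, "z": -4, "ax": 0, "ay": 0, "az": 0, "jaw": -1},
    {"x": 2, "y": 0, "z": -8, "ax": 0, "ay": 0, "az": 0, "jaw": 1},
    {"x": 2, "y": 0, "z": -12, "ax": 0, "ay": 0, "az": 0, "jaw": 1}
  ]
}}

```text
t: 4.2
ee_pos: [0.4806, 0.2264, 0.1951]
tcp_rot: [-0.002, 0.015, 1.0, -0.001]
wrist_force: [-0.3, -0.6, -0.6]
finger_gap: 0.012
```

```bash
python3 -c "
from h import *
cv2.imwrite('pics/w3.png',cal('wrist')['frame'])
c=cal('scene')['frame'][140:240,240:390];cv2.imwrite('pics/s3.png',cv2.resize(c,None,fx=5,fy=5))
c=cal('top')['frame'][130:290,150:280];cv2.imwrite('pics/t3.png',cv2.resize(c,None,fx=3.7,fy=3.7))
go([.6045,.2215,.16],88.2)"
```

```text
shift cm [-12.17  -0.18   3.71] rot [0.001 0.002 0.001] F [-0.2 -1.  -0.3] t 4.35 at [0.4828 0.227  0.1969]
```

View pics/s3.png

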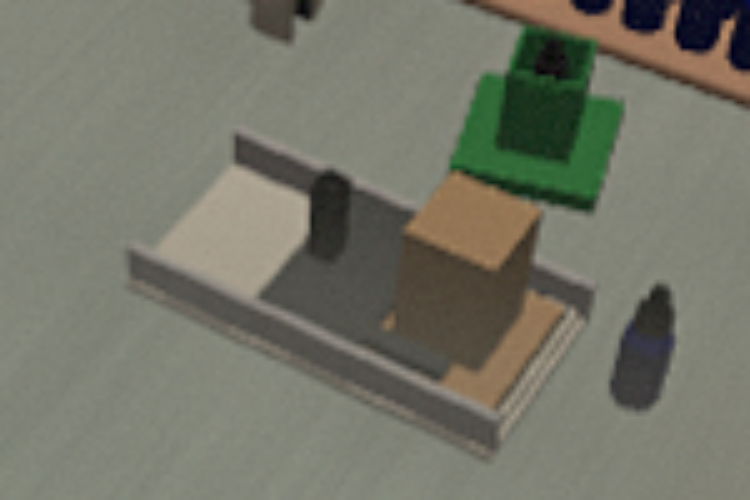

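View pics/t3.png

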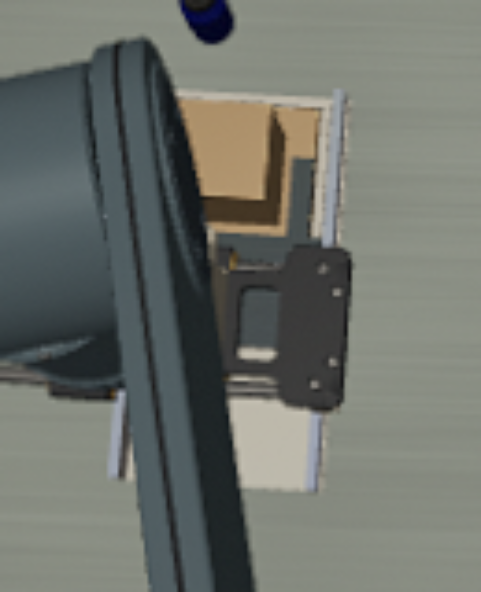

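View pics/w3.png

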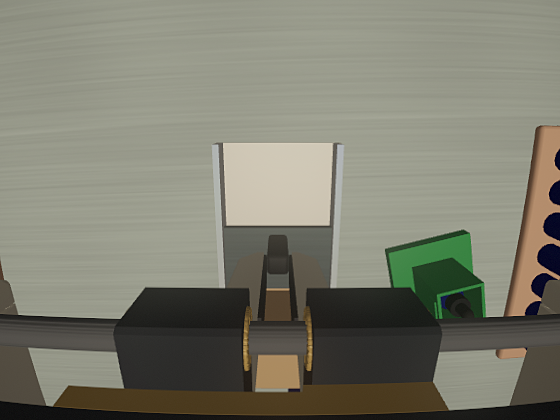

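```bash
python3 -c "
from h import *
c=cal('scene')
print(pix2w(c,uncrop([(330,180)],5,240,140),.086))
l=pix2w(c,uncrop([(455,172),(543,211),(498,270),(402,230)],5,240,140),.102);print(l.mean(0))
go([.6045,.2215,.14],88.2)"
```

```text
[[0.51892613 0.22648617 0.086     ]]
[0.60522518 0.22410848 0.102     ]
shift cm [-12.34  -0.13   5.44] rot [-0.    -0.002  0.001] F [-0.1  0.7 -1. ] t 4.4 at [0.4813 0.2266 0.1947]
```

The handle is at x=0.519, as expected with the fork home, and the carton hasn't moved. Next I'll go above the lid with the gripper open.

Call:
{"op": "carry_out", "data": {
  "motion": [
    {"x": -2.4, "y": 0, "z": 0, "ax": 0, "ay": 0, "az": 0, "jaw": 1},
    {"x": -5, "y": 0, "z": 0, "ax": 0, "ay": 0, "az": 0, "jaw": 1},
    {"x": -8, "y": 0, "z": 0, "ax": 0, "ay": 0, "az": 0, "jaw": 1},
    {"x": -11, "y": 0, "z": 0, "ax": 0, "ay": 0, "az": 0, "jaw": 1},
    {"x": -12.3, "y": 0, "z": 0, "ax": 0, "ay": 0, "az": 0, "jaw": 1}
  ]
}}

```text
t: 4.9
ee_pos: [0.606, 0.2221, 0.1917]
tcp_rot: [-0.002, 0.016, 1.0, -0.001]
wrist_force: [-1.5, -0.5, 0.2]
finger_gap: 0.0677
```

Call:
{"op": "carry_out", "data": {
  "motion": [
    {"x": 0, "y": 0, "z": 2, "ax": 0, "ay": 0, "az": 0, "jaw": 1},
    {"x": 0, "y": 0, "z": 4, "ax": 0, "ay": 0, "az": 0, "jaw": 1},
    {"x": 0, "y": 0, "z": 4, "ax": 0, "ay": 0, "az": 0, "jaw": 1},
    {"x": 0, "y": 0, "z": 4, "ax": 0, "ay": 0, "az": 0, "jaw": 1},
    {"x": 0, "y": 0, "z": 4, "ax": 0, "ay": 0, "az": 0, "jaw": 1}
  ]
}}

```text
t: 5.4
ee_pos: [0.6061, 0.2222, 0.1522]
tcp_rot: [-0.002, 0.016, 1.0, -0.0]
wrist_force: [0.0, -0.1, -0.3]
finger_gap: 0.0928
```

```bash
python3 -c "
from h import *
c=cal('wrist');cv2.imwrite('pics/w4.png',c['frame'])
print(w2pix(c,[[.6045,.2225,.102],[.6045+.027,.2225+.027,.102],[.6045-.027,.2225+.027,.102],[.6045-.027,.2225-.027,.102]]))
cv2.imwrite('pics/s4.png',cal('scene')['frame'])
go([.6045,.2225,.083],88.2)"
```

```text
[[277.0601452  247.81778887]
 [320.34795389 285.67262054]
 [320.8569605  204.13558573]
 [230.48767137 206.91645801]]
shift cm [0.17 0.02 6.98] rot [-0.001 -0.002 -0.   ] F [0.  0.3 1. ] t 5.5 at [0.6063 0.2222 0.1528]
```

View pics/w4.png

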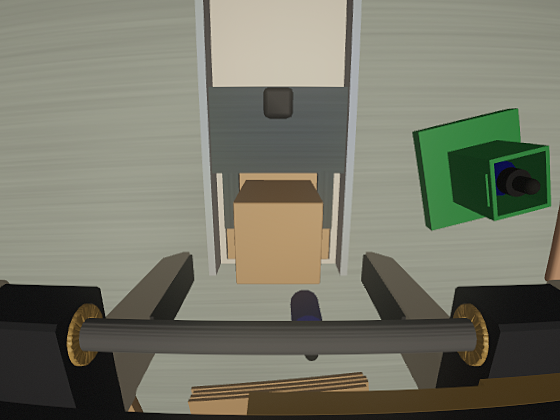

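View pics/s4.png

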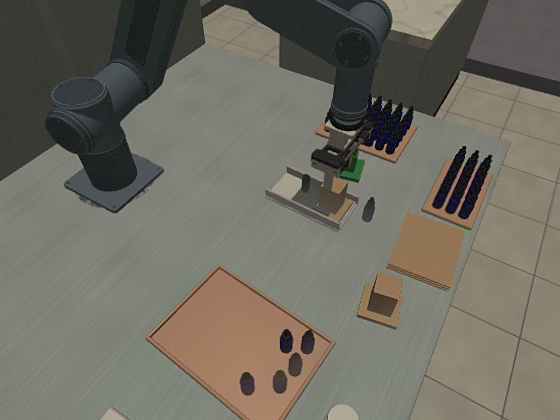

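The wrist view shows the lid top from (235,202) to (322,283), centred between the fingers, with the handle at (278,102) and the prongs over the foot. The lid is about 1.5 mm to +y of my estimate. I'll descend and grip.

Call:
{"op": "carry_out", "data": {
  "motion": [
    {"x": 0.25, "y": 0.15, "z": 2, "ax": 0, "ay": 0, "az": 0, "jaw": 1},
    {"x": 0.25, "y": 0.15, "z": 4, "ax": 0, "ay": 0, "az": 0, "jaw": 1},
    {"x": 0.25, "y": 0.15, "z": 6, "ax": 0, "ay": 0, "az": 0, "jaw": 1},
    {"x": 0.25, "y": 0.15, "z": 7, "ax": 0, "ay": 0, "az": 0, "jaw": 1},
    {"x": 0.25, "y": 0.15, "z": 7, "ax": 0, "ay": 0, "az": 0, "jaw": 1}
  ]
}}

```text
t: 6.0
ee_pos: [0.603, 0.2237, 0.0819]
tcp_rot: [-0.002, 0.016, 1.0, -0.001]
wrist_force: [-0.3, 0.5, 1.0]
finger_gap: 0.0932
```

Call:
{"op": "carry_out", "data": {
  "motion": [
    {"x": 0, "y": 0, "z": 0, "ax": 0, "ay": 0, "az": 0, "jaw": -1},
    {"x": 0, "y": 0, "z": 0, "ax": 0, "ay": 0, "az": 0, "jaw": -1},
    {"x": 0, "y": 0, "z": 0, "ax": 0, "ay": 0, "az": 0, "jaw": -1},
    {"x": 0, "y": 0, "z": 0, "ax": 0, "ay": 0, "az": 0, "jaw": -1},
    {"x": 0, "y": 0, "z": 0, "ax": 0, "ay": 0, "az": 0, "jaw": -1}
  ]
}}

```text
t: 6.5
ee_pos: [0.6032, 0.2237, 0.0824]
tcp_rot: [-0.002, 0.016, 1.0, -0.0]
wrist_force: [-0.9, -0.0, 0.9]
finger_gap: 0.0578
```

```bash
python3 -c "
from h import *
s=arm.read_state();print(s['finger_gap'])
go([.6035,.224,.083],88.2)"
```

```text
0.05777420222282923
shift cm [-0.03  0.03 -0.06] rot [-0.001 -0.003 -0.   ] F [-0.9 -0.   0.9] t 6.5 at [0.6032 0.2237 0.0824]
```

Call:
{"op": "carry_out", "data": {
  "motion": [
    {"x": 0, "y": 0, "z": 0, "ax": 0, "ay": 0, "az": 0, "jaw": -1},
    {"x": 0, "y": 0, "z": 0, "ax": 0, "ay": 0, "az": 0, "jaw": -1},
    {"x": 0, "y": 0, "z": 0, "ax": 0, "ay": 0, "az": 0, "jaw": -1},
    {"x": 0, "y": 0, "z": 0, "ax": 0, "ay": 0, "az": 0, "jaw": -1},
    {"x": 0, "y": 0, "z": 0, "ax": 0, "ay": 0, "az": 0, "jaw": -1}
  ]
}}

```text
t: 7.0
ee_pos: [0.6032, 0.2237, 0.0824]
tcp_rot: [-0.002, 0.016, 1.0, -0.001]
wrist_force: [0.1, -0.4, 1.6]
finger_gap: 0.0539
```

Call:
{"op": "carry_out", "data": {
  "motion": [
    {"x": 0, "y": 0, "z": -0.3, "ax": 0, "ay": 0, "az": 0, "jaw": -1},
    {"x": 0, "y": 0, "z": -0.6, "ax": 0, "ay": 0, "az": 0, "jaw": -1},
    {"x": 0, "y": 0, "z": -0.9, "ax": 0, "ay": 0, "az": 0, "jaw": -1},
    {"x": 0, "y": 0, "z": -1.2, "ax": 0, "ay": 0, "az": 0, "jaw": -1},
    {"x": 0, "y": 0, "z": -1.5, "ax": 0, "ay": 0, "az": 0, "jaw": -1}
  ]
}}

```text
t: 7.5
ee_pos: [0.6024, 0.2236, 0.0968]
tcp_rot: [-0.003, 0.016, 1.0, -0.001]
wrist_force: [-0.8, -0.4, -10.4]
finger_gap: 0.0537
```

```bash
python3 -c "
from h import *
c=cal('scene')['frame'][100:240,240:390];cv2.imwrite('pics/s5.png',cv2.resize(c,None,fx=4,fy=4))
go([.6035,.2235,.083],88.2)"
```

```text
shift cm [-0.1  -0.01  1.45] rot [-0.001 -0.005 -0.   ] F [ -2.8   0.3 -10.1] t 7.55 at [0.6026 0.2237 0.0975]
```

View pics/s5.png

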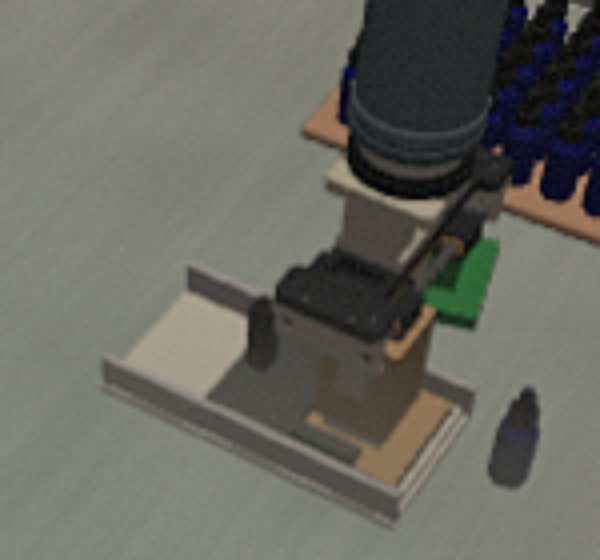

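The foot is still in its nest under the prongs, and the lid is rising against about 10 N. I'll keep going straight up.

Call:
{"op": "carry_out", "data": {
  "motion": [
    {"x": 0, "y": 0, "z": -0.5, "ax": 0, "ay": 0, "az": 0, "jaw": -1},
    {"x": 0, "y": 0, "z": -1, "ax": 0, "ay": 0, "az": 0, "jaw": -1},
    {"x": -0.05, "y": 0, "z": -1.5, "ax": 0, "ay": 0, "az": 0, "jaw": -1},
    {"x": -0.05, "y": 0, "z": -2, "ax": 0, "ay": 0, "az": 0, "jaw": -1},
    {"x": -0.05, "y": 0, "z": -2.5, "ax": 0, "ay": 0, "az": 0, "jaw": -1}
  ]
}}

```text
t: 8.05
ee_pos: [0.6033, 0.2236, 0.1231]
tcp_rot: [-0.002, 0.016, 1.0, -0.001]
wrist_force: [-0.6, -0.9, -10.8]
finger_gap: 0.0539
```

Call:
{"op": "carry_out", "data": {
  "motion": [
    {"x": -0.05, "y": 0, "z": -0.5, "ax": 0, "ay": 0, "az": 0, "jaw": -1},
    {"x": -0.05, "y": 0, "z": -1, "ax": 0, "ay": 0, "az": 0, "jaw": -1},
    {"x": -0.05, "y": 0, "z": -1.5, "ax": 0, "ay": 0, "az": 0, "jaw": -1},
    {"x": -0.05, "y": 0, "z": -2, "ax": 0, "ay": 0, "az": 0, "jaw": -1},
    {"x": -0.05, "y": 0, "z": -2.5, "ax": 0, "ay": 0, "az": 0, "jaw": -1}
  ]
}}

```text
t: 8.55
ee_pos: [0.6054, 0.2239, 0.1505]
tcp_rot: [-0.0, 0.016, 1.0, -0.0]
wrist_force: [1.2, -0.0, -1.0]
finger_gap: 0.0538
```

Call:
{"op": "carry_out", "data": {
  "motion": [
    {"x": 0, "y": 0, "z": -1, "ax": 0, "ay": 0, "az": 0, "jaw": -1},
    {"x": 0, "y": 0, "z": -2, "ax": 0, "ay": 0, "az": 0, "jaw": -1},
    {"x": 0, "y": 0, "z": -3, "ax": 0, "ay": 0, "az": 0, "jaw": -1},
    {"x": 0, "y": 0, "z": -4, "ax": 0, "ay": 0, "az": 0, "jaw": -1},
    {"x": 0, "y": 0, "z": -4, "ax": 0, "ay": 0, "az": 0, "jaw": -1}
  ]
}}

```text
t: 9.05
ee_pos: [0.6064, 0.2242, 0.1928]
tcp_rot: [0.002, 0.016, 1.0, 0.0]
wrist_force: [-0.3, 0.0, -0.0]
finger_gap: 0.054
```

```bash
python3 -c "
from h import *
c=cal('scene')['frame'][80:240,240:390];cv2.imwrite('pics/s6.png',cv2.resize(c,None,fx=4,fy=3.7))
cv2.imwrite('pics/t6.png',cal('top')['frame'])
go([.534,-.225,.21],88.2)"
```

```text
shift cm [  5.74 -45.1   -1.92] rot [-0.  0.  0.] F [-0.6 -0.5 -0.1] t 9.15 at [0.6055 0.224  0.1907]
```

View pics/s6.png

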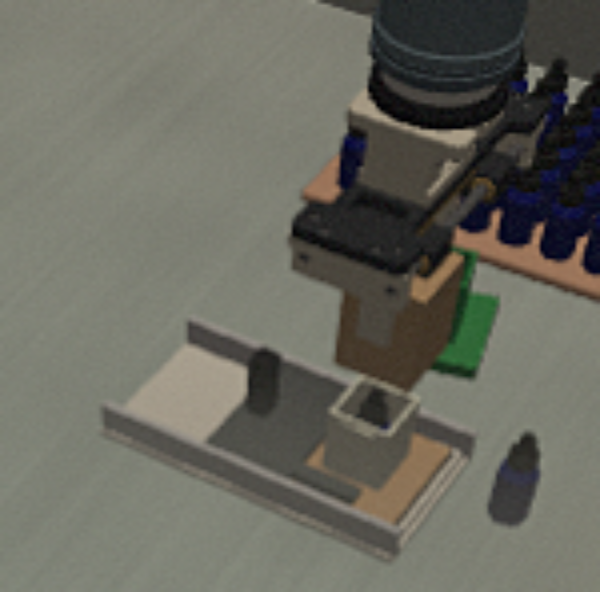

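The lid hangs clear, with the base and bottle still in the nest and the fork home. I'll carry it to the free near part of the tray, toward (0.534, -0.225).

Call:
{"op": "carry_out", "data": {
  "motion": [
    {"x": 0.3, "y": -2, "z": -0.5, "ax": 0, "ay": 0, "az": 0, "jaw": -1},
    {"x": 0.7, "y": -5, "z": -1, "ax": 0, "ay": 0, "az": 0, "jaw": -1},
    {"x": 1.1, "y": -8.5, "z": -1, "ax": 0, "ay": 0, "az": 0, "jaw": -1},
    {"x": 1.5, "y": -12, "z": -1, "ax": 0, "ay": 0, "az": 0, "jaw": -1},
    {"x": 1.9, "y": -15.5, "z": -1, "ax": 0, "ay": 0, "az": 0, "jaw": -1}
  ]
}}

```text
t: 9.65
ee_pos: [0.5808, 0.0685, 0.2]
tcp_rot: [-0.001, 0.015, 1.0, -0.0]
wrist_force: [0.6, -0.0, -0.5]
finger_gap: 0.0538
```

Call:
{"op": "carry_out", "data": {
  "motion": [
    {"x": 0.4, "y": -3.5, "z": 0, "ax": 0, "ay": 0, "az": 0, "jaw": -1},
    {"x": 0.8, "y": -7, "z": 0, "ax": 0, "ay": 0, "az": 0, "jaw": -1},
    {"x": 1.3, "y": -10.5, "z": 0, "ax": 0, "ay": 0, "az": 0, "jaw": -1},
    {"x": 1.8, "y": -14, "z": 0, "ax": 0, "ay": 0, "az": 0, "jaw": -1},
    {"x": 2.2, "y": -17.5, "z": 0, "ax": 0, "ay": 0, "az": 0, "jaw": -1}
  ]
}}

```text
t: 10.15
ee_pos: [0.5525, -0.1069, 0.1993]
tcp_rot: [-0.001, 0.015, 1.0, 0.0]
wrist_force: [0.2, -0.3, -0.2]
finger_gap: 0.0537
```

Call:
{"op": "carry_out", "data": {
  "motion": [
    {"x": 0.4, "y": -3.5, "z": 0, "ax": 0, "ay": 0, "az": 0, "jaw": -1},
    {"x": 0.8, "y": -6.5, "z": 0, "ax": 0, "ay": 0, "az": 0, "jaw": -1},
    {"x": 1.3, "y": -9.5, "z": 0, "ax": 0, "ay": 0, "az": 0, "jaw": -1},
    {"x": 1.8, "y": -11.5, "z": 0, "ax": 0, "ay": 0, "az": 0, "jaw": -1},
    {"x": 1.8, "y": -12, "z": 0, "ax": 0, "ay": 0, "az": 0, "jaw": -1}
  ]
}}

```text
t: 10.65
ee_pos: [0.5299, -0.2282, 0.1984]
tcp_rot: [-0.002, 0.017, 1.0, 0.0]
wrist_force: [-0.7, 0.3, -1.5]
finger_gap: 0.0536
```

```bash
python3 -c "
from h import *
cv2.imwrite('pics/s7.png',cal('scene')['frame'])
cv2.imwrite('pics/t7.png',cal('top')['frame'])
go([.534,-.225,.07],88.2);print(arm.read_state()['finger_gap'])"
```

```text
shift cm [-0.39  0.15 12.87] rot [ 0.001 -0.004 -0.001] F [ 0.2  0.2 -0.2] t 10.75 at [ 0.5306 -0.2265  0.1987]
0.053898537670849615
```

View pics/s7.png

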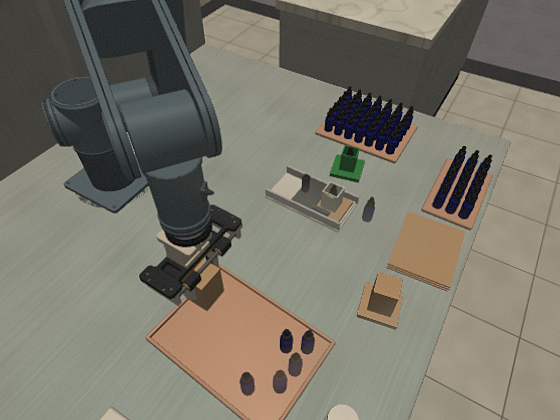

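View pics/t7.png

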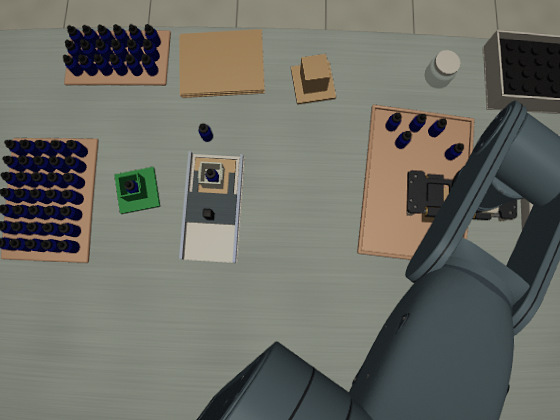

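The lid is held over the free part of the tray and the base is undisturbed. If it hasn't slipped, it should touch the floor at TCP z of about 0.067, so I'll go down to about 0.08 and then slowly.

Call:
{"op": "carry_out", "data": {
  "motion": [
    {"x": -0.3, "y": 0, "z": 2.5, "ax": 0, "ay": 0, "az": 0, "jaw": -1},
    {"x": -0.3, "y": 0, "z": 5.5, "ax": 0, "ay": 0, "az": 0, "jaw": -1},
    {"x": -0.3, "y": 0, "z": 8.5, "ax": 0, "ay": 0, "az": 0, "jaw": -1},
    {"x": -0.3, "y": 0, "z": 11, "ax": 0, "ay": 0, "az": 0, "jaw": -1},
    {"x": -0.3, "y": 0, "z": 12, "ax": 0, "ay": 0, "az": 0, "jaw": -1}
  ]
}}

```text
t: 11.25
ee_pos: [0.532, -0.2238, 0.076]
tcp_rot: [-0.004, 0.016, 1.0, 0.002]
wrist_force: [0.4, 0.3, -0.9]
finger_gap: 0.0537
```

Call:
{"op": "carry_out", "data": {
  "motion": [
    {"x": 0, "y": 0, "z": 0.3, "ax": 0, "ay": 0, "az": 0, "jaw": -1},
    {"x": 0, "y": 0, "z": 0.6, "ax": 0, "ay": 0, "az": 0, "jaw": -1},
    {"x": 0, "y": 0, "z": 0.8, "ax": 0, "ay": 0, "az": 0, "jaw": -1},
    {"x": 0, "y": 0, "z": 0.8, "ax": 0, "ay": 0, "az": 0, "jaw": -1}
  ]
}}

```text
t: 11.65
ee_pos: [0.5325, -0.224, 0.0688]
tcp_rot: [-0.003, 0.015, 1.0, 0.002]
wrist_force: [-0.4, -0.7, -1.0]
finger_gap: 0.0538
```

```bash
python3 -c "
from h import *
c=cal('scene')['frame'][230:400,120:320];cv2.imwrite('pics/s8.png',cv2.resize(c,None,fx=3.5,fy=3.5))
go([.534,-.225,.067],88.2);print(arm.read_state()['finger_gap'])"
```

```text
shift cm [-0.16 -0.09  0.18] rot [ 0.003 -0.006  0.   ] F [-0.3 -0.3  0.3] t 11.7 at [ 0.5324 -0.224   0.0689]
0.0541322582959851
```

View pics/s8.png

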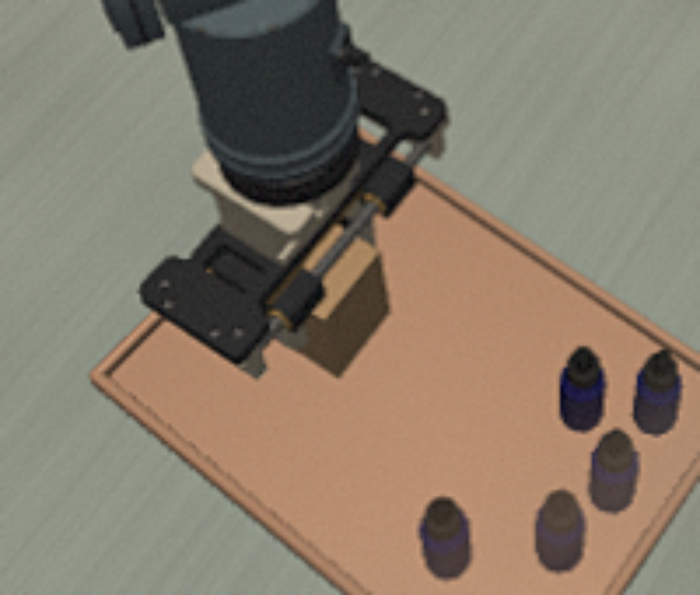

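The lid hangs just above the floor. I'll lower in 1 mm steps until it touches.

Call:
{"op": "carry_out", "data": {
  "motion": [
    {"x": 0, "y": 0, "z": 0.1, "ax": 0, "ay": 0, "az": 0, "jaw": -1},
    {"x": 0, "y": 0, "z": 0.2, "ax": 0, "ay": 0, "az": 0, "jaw": -1},
    {"x": 0, "y": 0, "z": 0.2, "ax": 0, "ay": 0, "az": 0, "jaw": -1}
  ]
}}

```text
t: 12.0
ee_pos: [0.5327, -0.2244, 0.0673]
tcp_rot: [-0.003, 0.016, 1.0, 0.001]
wrist_force: [-0.9, 0.1, 1.6]
finger_gap: 0.0536
```

Call:
{"op": "carry_out", "data": {
  "motion": [
    {"x": 0, "y": 0, "z": 0.1, "ax": 0, "ay": 0, "az": 0, "jaw": -1},
    {"x": 0, "y": 0, "z": 0.1, "ax": 0, "ay": 0, "az": 0, "jaw": -1}
  ]
}}

```text
t: 12.2
ee_pos: [0.5328, -0.2243, 0.0673]
tcp_rot: [-0.002, 0.016, 1.0, 0.001]
wrist_force: [-2.8, 1.3, 7.1]
finger_gap: 0.0536
```

It touched at z=0.0673 as predicted, with 7 N upward. Now I'll let go.

Call:
{"op": "carry_out", "data": {
  "motion": [
    {"x": 0, "y": 0, "z": 0, "ax": 0, "ay": 0, "az": 0, "jaw": 1},
    {"x": 0, "y": 0, "z": 0, "ax": 0, "ay": 0, "az": 0, "jaw": 1},
    {"x": 0, "y": 0, "z": 0, "ax": 0, "ay": 0, "az": 0, "jaw": 1},
    {"x": 0, "y": 0, "z": 0, "ax": 0, "ay": 0, "az": 0, "jaw": 1},
    {"x": 0, "y": 0, "z": 0, "ax": 0, "ay": 0, "az": 0, "jaw": 1}
  ]
}}

```text
t: 12.7
ee_pos: [0.5327, -0.2243, 0.0671]
tcp_rot: [-0.003, 0.016, 1.0, 0.001]
wrist_force: [0.5, -0.4, -0.7]
finger_gap: 0.0891
```

Call:
{"op": "carry_out", "data": {
  "motion": [
    {"x": 0, "y": 0, "z": -1, "ax": 0, "ay": 0, "az": 0, "jaw": 1},
    {"x": 0, "y": 0, "z": -3, "ax": 0, "ay": 0, "az": 0, "jaw": 1},
    {"x": 0, "y": 0, "z": -6, "ax": 0, "ay": 0, "az": 0, "jaw": 1},
    {"x": 0, "y": 0, "z": -9, "ax": 0, "ay": 0, "az": 0, "jaw": 1},
    {"x": 0, "y": 0, "z": -13, "ax": 0, "ay": 0, "az": 0, "jaw": 1}
  ]
}}

```text
t: 13.2
ee_pos: [0.5325, -0.2242, 0.1977]
tcp_rot: [-0.004, 0.016, 1.0, 0.002]
wrist_force: [0.7, -0.5, 0.1]
finger_gap: 0.0929
```

Call:
{"op": "carry_out", "data": {
  "motion": [
    {"x": 1, "y": 4, "z": -2, "ax": 0, "ay": 0, "az": 0, "jaw": 1},
    {"x": 3, "y": 8, "z": -3, "ax": 0, "ay": 0, "az": 0, "jaw": 1},
    {"x": 5, "y": 12, "z": -3, "ax": 0, "ay": 0, "az": 0, "jaw": 1},
    {"x": 6, "y": 16, "z": -3, "ax": 0, "ay": 0, "az": 0, "jaw": 1},
    {"x": 6, "y": 20, "z": -3, "ax": 0, "ay": 0, "az": 0, "jaw": 1}
  ]
}}

```text
t: 13.7
ee_pos: [0.4776, -0.0211, 0.2301]
tcp_rot: [-0.003, 0.016, 1.0, 0.002]
wrist_force: [1.0, 0.7, -0.1]
finger_gap: 0.0932
```

```bash
python3 -c "
from h import *
cv2.imwrite('pics/s9.png',cal('scene')['frame'])
cv2.imwrite('pics/t9.png',cal('top')['frame'])
go([.534,-.225,.07],88.2);print(arm.read_state()['finger_gap'])"
```

```text
shift cm [ -6.22 -20.59  15.86] rot [ 0.005 -0.006  0.005] F [-0.  -0.8  0.4] t 13.8 at [ 0.4783 -0.0184  0.2301]
0.09296438465308769
```

View pics/s9.png

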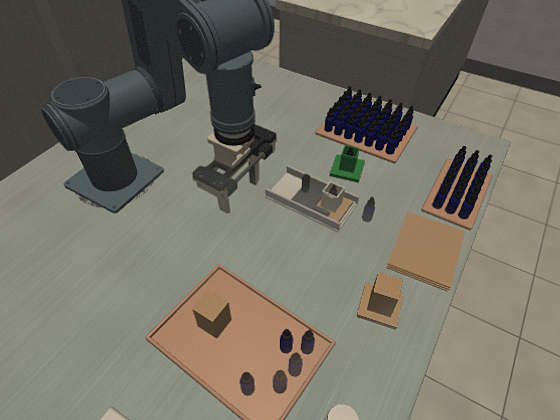

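View pics/t9.png

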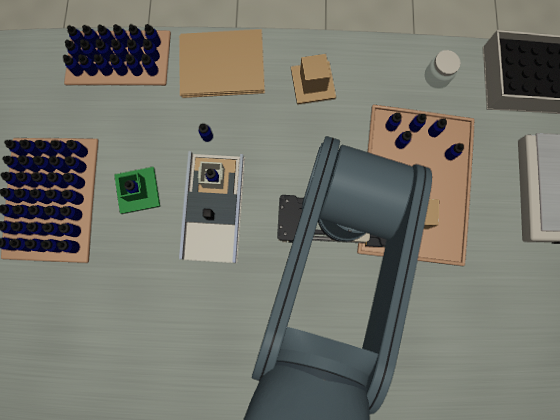

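The lid stands upright on the tray at scene (212,313), clear of the bottles. The base is in its nest, the fork is home, and the arm touches nothing. I'll hand the job in.

```bash
python3 -c "
from station import arm
print(arm.job_done())"
```

```text
the job is handed in; nothing more can be done
None
```

The job is done and handed in at about 14 s of the 56 s allowed; the hand-in reports no verdict.

- **Fork:** I pushed the handle with shut fingers until the force jumped to about 16 N at the stop. The handle then measured at x = 0.519 m, where it should be with the fork home.
- **Lid:** I gripped it (gap 54 mm) and drew it straight up against about 10 N. It came free, and the base stayed in its nest.
- **Placing:** I set the lid down on the free part of the tray at about (0.533, -0.224). It touched the floor at the predicted height with about 7 N before I opened the fingers.

In the last pictures the lid stands upright inside the rim, clear of the bottles. The base is in place, the fork is home and the arm is clear of everything. I judged the lid's final position from the arm's readings and the pictures, and did not measure it again after letting go.

The two cameras disagreed by about 4 mm on the lid's sideways position, so I settled it with the wrist camera before gripping. No check failed.

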